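# Clip a row of control modules onto the panel rail in size order

### The job

Move the four plug-in modules one by one from the wooden transit rack to the spring clips on the panel's rail, in size order: the narrowest in the clip next to the orange end stop, then wider and wider away from it, one module centred in each clip. Press each straight down until it clicks fully home, standing upright with its foot held by both jaws; do not drop any, and leave the screwdriver where it lies.

Things in the scene. Friction and masses are not known exactly. Their poses are not given: they have to be found in the camera images.
- module_20_center (a point): centre of the bright green module, an upright box 20 mm (x, along its row) x 44 mm (y) x 96 mm tall on a grey foot flange 5 mm thick that stands out 3 mm on both y sides. Point half-way up, 48 mm above the foot's underside. Grip it across the 44 mm, at this point or up to 25 mm above. 0.06 to 0.24 kg. It starts in any compartment of the fixed wooden rack
- module_28_center (a point): centre of the blue module, an upright box 28 mm (x, along its row) x 44 mm (y) x 96 mm tall on a grey foot flange 5 mm thick that stands out 3 mm on both y sides. Point half-way up, 48 mm above the foot's underside. Grip it across the 44 mm, at this point or up to 25 mm above. 0.06 to 0.24 kg. Rack: floor 6 mm, walls 18 mm above the table
- module_36_center (a point): centre of the black module, an upright box 36 mm (x, along its row) x 44 mm (y) x 96 mm tall on a grey foot flange 5 mm thick that stands out 3 mm on both y sides. Point half-way up, 48 mm above the foot's underside. Grip it across the 44 mm, at this point or up to 25 mm above. 0.06 to 0.24 kg. Rack compartments are 54 mm apart in a row
- module_44_center (a point): centre of the white module, an upright box 44 mm (x, along its row) x 44 mm (y) x 96 mm tall on a grey foot flange 5 mm thick that stands out 3 mm on both y sides. Point half-way up, 48 mm above the foot's underside. Grip it across the 44 mm, at this point or up to 25 mm above. 0.06 to 0.24 kg. It starts in any rack compartment
- clip_a: one of 4 alike spring clips, fixed in a straight row, 54 mm apart, on the white panel's rail; black base 46 mm (x, along the rail) x 50 mm (y) x 12 mm. Origin: centre of its underside, 10 mm above the table. The module's foot rests on its top, so a module that is home has its centre 60 mm above this origin. Module y goes along clip y (either way round)
- clip_b: spring clip just like clip_a, on the same rail, anywhere in the row of four (the letters' order varies). Origin as in clip_a. On each y side of a clip is a steel sprung jaw, 44 mm wide along the rail, reaching to 36 mm above the origin, with a sloping lead-in that forgives about 5 mm across the rail
- clip_c: spring clip just like clip_a, on the same rail, anywhere in the row of four (the letters' order varies). Origin as in clip_a. Pressed straight down with 10 to 20 N, the foot spreads the two jaws by about 2 mm each and they snap over the foot flange
- clip_d: spring clip just like clip_a, on the same rail, anywhere in the row of four (the letters' order varies). Origin as in clip_a. Nothing locates a module along the rail: set it down with its centre over the clip's centre
- stop_orange: orange end stop, 12 mm (x, along the rail, either way) x 46 mm x 30 mm tall, fixed at one end of the rail (which end varies; a grey one is at the other). Origin: centre of its underside, 10 mm above the table. The nearest clip's centre is 50 mm away. Grey wire ducts, 26 mm high, flank the rail, 59 mm from its centre line
- screwdriver_grip (a point): middle of the handle of an orange screwdriver, 190 mm long, lying on the table between rack and panel; a bystander, not to be disturbed
Not all that is in view belongs to the job. Leave any pink or yellow look-alike of the part that bears module_28_center alone.

How it is judged:
By the outcome, as a careful person would: the job done as asked, in the order asked, and still so for the second after the job is handed in, with the robot touching nothing.
It also fails if it takes over 125 s, if anything falls off the work surface, if the arm or the gripper's body presses on something with over 40 N, if the wrist force passes 120 N, or if a joint passes its speed limit or range.

### The arm

A 7-joint arm with a two-finger parallel gripper is mounted at the origin on the work surface. World frame = base frame: x ahead of the robot, y to its left, z up, the work surface at z = 0. Lengths are in m, angles in rad, forces in N, time in s.
With the tool pointing down it reaches from about 0.425 to 1.025 m from the base axis. Payload 3.6 kg.
Tool frame: the origin (TCP) lies midway between the tips of the shut fingers; the grasp point (between the pads) lies behind it (ctrl.hold_point_z is the z of the grasp point in the tool frame, in m); z points along the fingers, y is the line along which they close (so a half turn about z gives the same grasp; the last joint's range is limited). The gripper opens to 85 mm and grips with 20 to 120 N. Pads are 22 mm wide; open, the fingers measure 114 mm over their backs; the gripper's body (76 mm by 85 mm) begins 54 mm behind the grasp point. The pads swing forward as they close: fully open they stand 13 mm farther back than shut.
Start: joints at [-1.306, 0.591, 0.048, 1.609, -0.033, 0.943, -0.034], TCP at [0.255, 0.679, 0.231] pointing down, gripper open.
Joint ranges: [-2.69, 2.69], [-0.47, 2.24], [-1.27, 1.36], [0.19, 2.51], [-1.53, 4.68], [0.08, 2.07], [-3.09, 3.09]. Speed limits (rad/s): [2.57, 2.57, 3.14, 3.14, 3.14, 3.14, 3.14].

### API

Orientations are given as a rotation vector (axis times angle).
In Python, from bench import ctrl, cams gives the robot as it stands.
- The arm moves only by the tool drive_tool, never from a script. Its argument "rows" is text: rows parted by semicolons, each of 7 numbers parted by spaces: the shift along the world's x, y, z normalised to -1 to 1, where 1 is 0.04 m, then the turn, a rotation vector about the world's x, y, z normalised to -1 to 1, where 1 is 6 degrees, then the closure, from 0 (fully open) to 1 (shut). A call has 1 to 20 rows; each row shifts and turns the commanded pose from where the row before left it; what a row does not reach is not made up. A row lasts 1/12 s, in which the tool goes at most 41.7 mm and 7.16 degrees, less where a joint would pass 70% of its speed; a pose out of reach is approached as far as the arm can. A call with a number of a shift or a turn outside -1 to 1 is refused whole. A call with a gripper value outside its range is refused whole. The fingers move at their own pace and stop on an object; "force" is the grip in N (left out, the last holds). Time passes only in rows, so rows that do not move let the fingers close. It gives the time, the measured TCP pose, the force, the opening and the grip force at its end, in the units of the state.
- ctrl.read_state(): the state, without advancing time (a new reading comes with each control period).
- cams.get_image(name): name is "scene" or "top" or "wrist"; returns a dict with "img" (480x640x3 uint8, red, green, blue), "intrinsics" (3x3 intrinsics, pixels), "k1" (the pictures are not rectified: a ray, as slopes to the right and down, at radius r is drawn at 1 + k1 r^2 times it, then the intrinsics apply), "rvec" (rotation vector, rad) and "tvec" (3), from world to camera coordinates, as OpenCV has them. Camera axes: x right, y down, z forward; pixel columns grow to the right and rows downward; lengths in m; the calibration is good to about 2 mm. A picture is of the moment at which its call begins. There is no depth.
- ctrl.finish_job(): hands the job in; it is judged then, once.
The state is a dict: "clock": time; "joints": joint angles; "qd": joint speeds; "joint_efforts": joint torques, N m; "position": TCP position; "eef_rot": TCP orientation; "force": force on the tool from outside, world axes, zero at the start; "moment": the same for the moment, N m; "opening": finger opening in m; "grasp_force": force on a finger pad.
Only numpy, scipy, OpenCV 4.12 (cv2) and the standard library are available. Lean on these libraries where they do the work, as an engineer would, in place of code of your own. Each camera call takes 0.05 s, during which the arm holds its last target. There are 200 camera calls.

## Working session

There is one attempt and no reset: what is moved stays moved. The work goes in short steps, Python scripts to look and compute and a tool call to move; the robot and the scene stay as the last step left them, time stands still between calls to the robot, and variables do not carry over. Pictures are saved under pics/ and viewed, at most 14 in all, crops included, and the job is handed in when it is done.

Besides the shell and the picture viewer there is one more tool, called after "Request:" in YAML: its name, and indented under it one key for each argument. drive_tool: Moves the arm, as the interface text tells. Scaled input: -1 to 1 covers 0.04 m each way for a shift and 6 degrees each way for a turn. Its arguments: {"type":"object","properties":{"rows":{"type":"string"},"force":{"type":"number"}},"required":["rows"]}

```bash
ls; mkdir -p pics
python3 - <<'E'
from bench import ctrl,cams
import cv2
for n in("scene","top","wrist"):
    d=cams.get_image(n); cv2.imwrite(f"pics/{n}0.png",d["img"][:,:,::-1]); print(n,d["intrinsics"].tolist(),d["k1"],d["rvec"],d["tvec"])
print(ctrl.read_state(),ctrl.hold_point_z)
E
```

```text
pics
scene [[453.0205551424312, 0.0, 319.6833256196998], [0.0, 453.0205551424312, 241.7373045088182], [0.0, 0.0, 1.0]] -0.08961805480114055 [ 1.78368722  1.87322089 -0.64909355] [-0.02388029 -0.39366614  1.12840185]
top [[555.1492597764956, 0.0, 324.8299086273479], [0.0, 555.1492597764956, 238.44322288143564], [0.0, 0.0, 1.0]] -0.05456637657946202 [ 2.16542168 -2.15723313  0.17238605] [0.0269846  0.57664307 1.00452296]
wrist [[402.21666593260306, 0.0, 318.0065425420471], [0.0, 402.21666593260306, 237.02124036988303], [0.0, 0.0, 1.0]] -0.05657735925373333 [-2.37108299 -1.64308802 -0.245083  ] [-0.72476059 -0.03811125  0.38060546]
{'clock': 0.15, 'joints': array([-1.30553455,  0.59194148,  0.04832027,  1.6094942 , -0.03330227,
        0.94272237, -0.03368174]), 'qd': array([-7.10247114e-04, -3.47049424e-03,  4.00173393e-05, -3.12186496e-03,
       -7.66718273e-04, -2.65697487e-04, -2.73203876e-04]), 'joint_efforts': array([ 2.47523734e-03, -5.49243343e+01,  1.54945392e+00, -1.98453516e+01,
        9.50973365e-03,  5.67885771e-03, -1.12343679e-05]), 'position': array([0.25432897, 0.67825429, 0.23039245]), 'eef_rot': array([-5.60348117e-01, -3.09099863e+00,  2.74486544e-03]), 'force': array([ 0.31280736, -0.44468412,  1.45067044]), 'moment': array([-0.00821483,  0.02231343, -0.01759613]), 'grasp_force': 0.0, 'opening': 0.08546101454140123} -0.0187
```

View pics/top0.png

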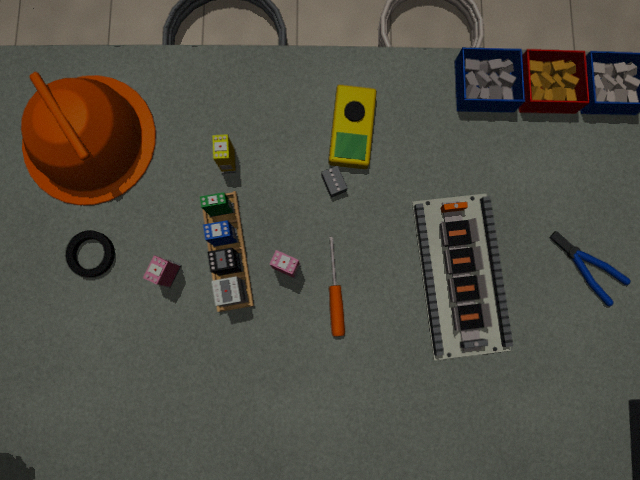

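View pics/scene0.png

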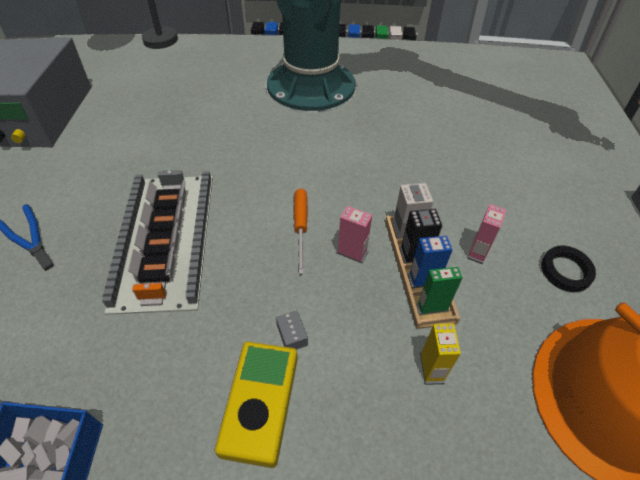

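```bash
cat > h.py <<'E'
import numpy as np,cv2
from bench import ctrl,cams
def grab(n,save=None):
    d=cams.get_image(n)
    if save: cv2.imwrite(f"pics/{save}.png",d["img"][:,:,::-1])
    return d
def ray(d,uv,z):
    uv=np.array(uv,float).reshape(-1,1,2)
    K=d["intrinsics"];p=cv2.undistortPoints(uv,K,np.array([d["k1"],0,0,0.]))[:,0]
    R=cv2.Rodrigues(np.array(d["rvec"]))[0];t=np.array(d["tvec"]).reshape(3)
    c=-R.T@t; v=np.c_[p,np.ones(len(p))]@R
    return c+v*((z-c[2])/v[:,2])[:,None]
def proj(d,P):
    return cv2.projectPoints(np.array(P,float).reshape(-1,1,3),np.array(d["rvec"]),np.array(d["tvec"]),d["intrinsics"],np.array([d["k1"],0,0,0.]))[0][:,0]
def blobs(d,lo,hi,amin=20,box=None):
    h=cv2.cvtColor(d["img"],cv2.COLOR_RGB2HSV); m=cv2.inRange(h,np.array(lo),np.array(hi))
    if box:
        k=np.zeros_like(m);k[box[1]:box[3],box[0]:box[2]]=1;m=m*k
    n,_,s,c=cv2.connectedComponentsWithStats(m)
    return [(int(s[i,4]),c[i],s[i,:4]) for i in range(1,n) if s[i,4]>=amin],m
E
python3 - <<'E'
from h import *
d=grab("top")
b,_=blobs(d,(3,150,80),(18,255,255),20,(410,180,515,365))
for a,c,s in b: print(a,c.round(1),s,ray(d,c,0.022).round(4))
i=d["img"]
a=cv2.resize(i[180:325,185:310],None,fx=4,fy=4,interpolation=cv2.INTER_CUBIC)
b=cv2.resize(i[185:365,405:520],None,fx=3.2,fy=3.2,interpolation=cv2.INTER_CUBIC)
H=max(a.shape[0],b.shape[0]);o=np.zeros((H,800,3),np.uint8)
b=b[:,:300];o[:a.shape[0],:500]=a;o[:b.shape[0],500:500+b.shape[1]]=b
cv2.imwrite("pics/crop1.png",o[:600,:,::-1])
print(ray(d,[(214,204),(218,232),(222,261),(228,291)],0.102), ray(d,[(336,310),(332,240)],0.01))
E
```

```text
61 [448.9 206.1] [444 203  12   7] [[ 0.6436 -0.2121  0.022 ]]
59 [461.9 204.6] [456 202  12   7] [[ 0.6467 -0.2377  0.022 ]]
83 [456.9 232.4] [449 230  17   6] [[ 0.592  -0.2262  0.022 ]]
85 [461.  260.2] [453 257  17   7] [[ 0.5381 -0.2325  0.022 ]]
91 [465.3 288.2] [457 285  18   7] [[ 0.4845 -0.2392  0.022 ]]
98 [469.4 316.5] [461 313  18   8] [[ 0.4311 -0.2456  0.022 ]]
[[0.62859408 0.22767147 0.102     ]
 [0.57835252 0.21910431 0.102     ]
 [0.52705015 0.21066245 0.102     ]
 [0.47471662 0.19887004 0.102     ]] [[0.44328701 0.00695558 0.01      ]
 [0.5775614  0.01464011 0.01      ]]
```

View pics/crop1.png

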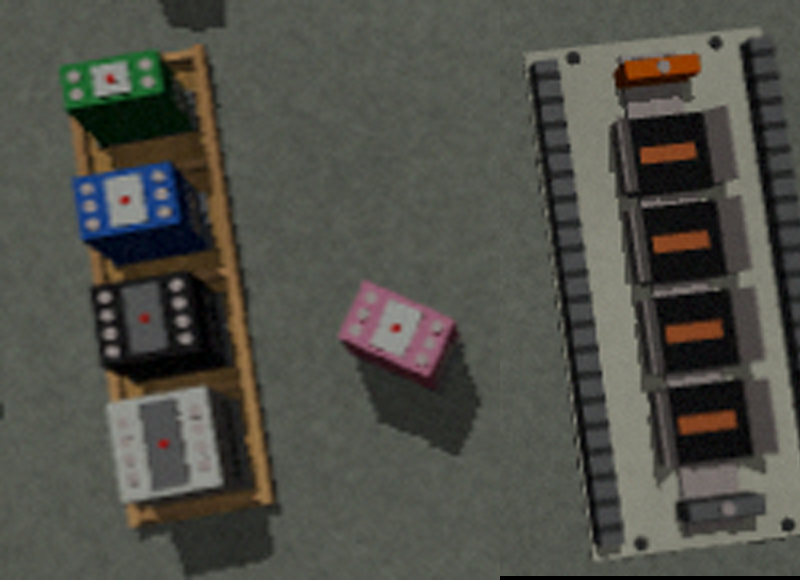

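```bash
cat >> h.py <<'E'
from scipy.spatial.transform import Rotation as Ro
def yaw():
    y=Ro.from_rotvec(ctrl.read_state()["eef_rot"]).apply([0,1,0]); return np.degrees(np.arctan2(y[1],y[0])),y
E
python3 - <<'E'
from h import *
d=grab("top")
h=cv2.cvtColor(d["img"],cv2.COLOR_RGB2HSV)
i=d["img"].astype(int)
m=((i[...,0]>i[...,1]*1.5+25)&(i[...,0]>i[...,2]*1.5+25)).astype(np.uint8)
k=np.zeros_like(m);k[190:310,195:235]=1
n,_,s,c=cv2.connectedComponentsWithStats(m*k)
for j in range(1,n):
  if s[j,4]<25: print(s[j],c[j].round(1),ray(d,c[j],.102).round(4))
print(yaw())
w=grab("wrist"); R=cv2.Rodrigues(np.array(w["rvec"]))[0]; print("wristcam pos",-R.T@w["tvec"],R)
E
```

```text
[212 199   1   2   2] [212.  199.5] [[0.6367 0.2315 0.102 ]]
[215 229   2   2   3] [215.7 229.7] [[0.5825 0.2233 0.102 ]]
[220 259   2   2   3] [220.7 259.3] [[0.53   0.2131 0.102 ]]
[225 290   2   2   4] [225.5 290.5] [[0.4756 0.2032 0.102 ]]
(np.float64(69.44445413836475), array([ 0.35111506,  0.93633165, -0.0011204 ]))
wristcam pos [0.18422452 0.70599635 0.37407365] [[ 3.51450624e-01  9.36205968e-01 -9.18525569e-04]
 [ 8.94810156e-01 -3.35621842e-01  2.94402383e-01]
 [ 2.75312991e-01 -1.04289807e-01 -9.55681115e-01]]
```

Request:
drive_tool:
  rows: "0.45 -0.77 0.2 0 0 0.34 0;0.45 -0.77 0.2 0 0 0.34 0;0.45 -0.77 0.2 0 0 0.34 0;0.45 -0.77 0.2 0 0 0.34 0;0.45 -0.77 0.2 0 0 0.34 0;0.45 -0.77 0.2 0 0 0.34 0;0.45 -0.77 0.2 0 0 0.34 0;0.45 -0.77 0.2 0 0 0.34 0;0.45 -0.77 0.2 0 0 0.34 0;0.45 -0.77 0.2 0 0 0.34 0;0.45 -0.77 0 0 0 0.34 0;0.45 -0.77 0 0 0 0.34 0;0.45 -0.77 0 0 0 0.34 0;0.45 -0.77 0 0 0 0.34 0;0.45 -0.77 0 0 0 0.34 0;0 0 0 0 0 0 0;0 0 0 0 0 0 0"
  force: 60

```text
clock: 1.72
position: [0.5259, 0.2137, 0.3114]
eef_rot: [-0.265, 3.13, -0.001]
force: [-0.3, 0.4, 0.6]
opening: 0.0856
grasp_force: 0.0
```

Run:
```python
from h import *
w=grab("wrist","w1"); s=ctrl.read_state(); print(s["position"],yaw(),s["clock"])
print(proj(w,[(.6367,.2315,.102),(.5825,.2233,.102),(.53,.2131,.102),(.4756,.2032,.102)]))
```

```text
[0.52485829 0.21607986 0.31134893] (np.float64(99.89447262812705), array([-1.71834056e-01,  9.85125854e-01,  3.30288821e-04])) 1.7667
[[316.19227068 313.58397213]
 [317.17758593 261.01764345]
 [315.73646281 205.04712732]
 [314.88397641 142.04688043]]
```

View pics/w1.png

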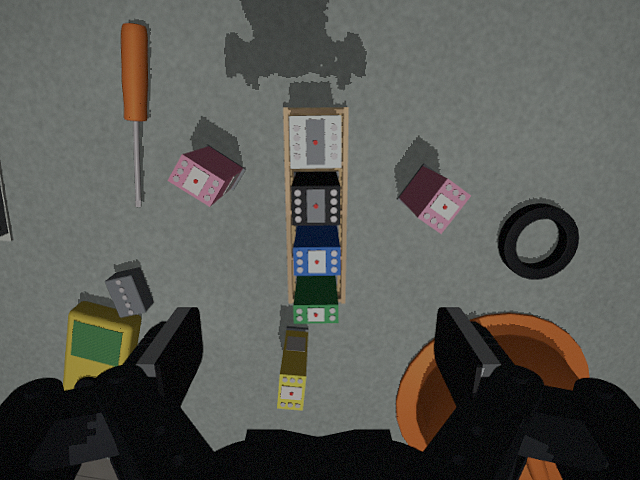

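Request:
drive_tool:
  rows: "0.56 0.075 -0.8 0 0 0 0;0.56 0.075 -0.8 0 0 0 0;0.56 0.075 -0.8 0 0 0 0;0.56 0.075 -0.8 0 0 0 0;0.56 0.075 -0.8 0 0 0 0;0 0 -0.4 0 0 0 0;0 0 -0.4 0 0 0 0;0 0 -0.4 0 0 0 0;0 0 -0.4 0 0 0 0;0 0 -0.4 0 0 0 0;0 0 -0.4 0 0 0 0;0 0 -0.075 0 0 0 0;0 0 0 0 0 0 0;0 0 0 0 0 0 0"

```text
clock: 2.93
position: [0.6364, 0.2334, 0.0527]
eef_rot: [-0.278, 3.129, 0.001]
force: [0.7, -0.5, 0.4]
opening: 0.0855
grasp_force: 0.0
```

Run:
```python
from h import *
w=grab("wrist","w2"); s=ctrl.read_state(); print(s["position"],yaw(),s["clock"],s["force"])
```

```text
[0.63694553 0.23317395 0.05323934] (np.float64(100.11385228930007), array([-1.75604680e-01,  9.84460402e-01,  8.44880676e-04])) 2.9833 [ 0.1503037  -0.01731375 -0.25074473]
```

View pics/w2.png

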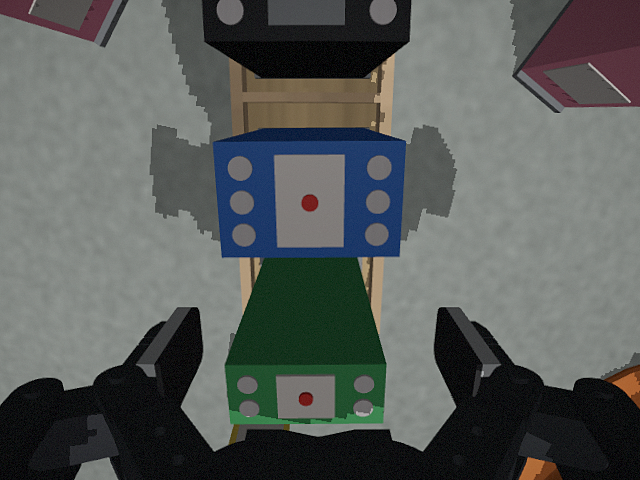

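Request:
drive_tool:
  rows: "0 0 0 0 0 0 1;0 0 0 0 0 0 1;0 0 0 0 0 0 1;0 0 0 0 0 0 1;0 0 0 0 0 0 1;0 0 0 0 0 0 1;0 0 0 0 0 0 1;0 0 0 0 0 0 1"

```text
clock: 3.65
position: [0.637, 0.2318, 0.0531]
eef_rot: [-0.275, 3.129, 0.0]
force: [-1.4, -1.2, 5.0]
opening: 0.0436
grasp_force: 60.8
```

```bash
cat >> h.py <<'E'
def reddots(d,z,box):
    i=d["img"].astype(int)
    m=((i[...,0]>i[...,1]*1.7+40)&(i[...,0]>i[...,2]*1.7+40)).astype(np.uint8)
    k=np.zeros_like(m);k[box[1]:box[3],box[0]:box[2]]=1
    n,_,s,c=cv2.connectedComponentsWithStats(m*k)
    return [(s[j,4],c[j].round(1),ray(d,c[j],z)[0].round(4)) for j in range(1,n) if s[j,4]>=30]
E
python3 - <<'E'
from h import *
w=grab("wrist"); s=ctrl.read_state(); print(s["position"],yaw(),s["clock"],s["force"],s["opening"],s["grasp_force"])
print(reddots(w,.102,(230,0,420,425)))
E
```

```text
[0.63706721 0.23188382 0.05316725] (np.float64(100.03303720869758), array([-1.74215995e-01,  9.84707450e-01,  1.61467223e-04])) 3.7 [-0.73132575 -1.3638855   5.48835131] 0.0432171813038404 60.84855079650879
[(np.int32(205), array([315.9, 200.7]), array([0.5829, 0.2227, 0.102 ])), (np.int32(141), array([318.6, 396.9]), array([0.6384, 0.2332, 0.102 ]))]
```

Request:
drive_tool:
  rows: "0 0 0.3 0 0 0 1;0 0 0.6 0 0 0 1;0 0 0.7 0 0 0 1;0 0 0.7 0 0 0 1;0 0 0.7 0 0 0 1;0 0 0.7 0 0 0 1;-0.0875 -0.3 0 0 0 -0.04 1;-0.0875 -0.6 0 0 0 -0.04 1;-0.0875 -0.88 0 0 0 -0.04 1;-0.0875 -0.88 0 0 0 -0.04 1;-0.0875 -0.88 0 0 0 -0.04 1;-0.0875 -0.88 0 0 0 -0.04 1;-0.0875 -0.88 0 0 0 -0.04 1;-0.0875 -0.88 0 0 0 -0.04 1;-0.0875 -0.88 0 0 0 -0.04 1;-0.0875 -0.88 0 0 0 -0.04 1;-0.0875 -0.88 0 0 0 -0.04 1;-0.0875 -0.88 0 0 0 -0.04 1;-0.0875 -0.88 0 0 0 -0.04 1"

```text
clock: 5.28
position: [0.5897, -0.1931, 0.2]
eef_rot: [0.189, -3.135, -0.0]
force: [1.0, 0.5, -1.4]
opening: 0.0434
grasp_force: 61.0
```

Request:
drive_tool:
  rows: "0 -0.6 0 0 0 0 1;0 -0.27 0 0 0 0 1;0 0 0 0 0 0 1;0 0 0 0 0 0 1"

```text
clock: 5.62
position: [0.5908, -0.225, 0.1999]
eef_rot: [0.19, -3.135, -0.003]
force: [-0.5, 0.8, -0.4]
opening: 0.0433
grasp_force: 61.0
```

Run:
```python
from h import *
w=grab("wrist","w3"); s=ctrl.read_state(); print(s["position"],yaw(),s["clock"],s["force"],s["opening"],s["grasp_force"])
b,_=blobs(w,(3,150,80),(18,255,255),60,(150,0,500,430))
for a,c,q in b: print(a,c.round(1),q,ray(w,c,.022).round(4))
print(reddots(w,s["position"][2]+.050,(230,0,420,425)))
```

```text
[ 0.59125593 -0.22339313  0.19991942] (np.float64(97.06125139737382), array([-0.12293001,  0.99241259,  0.00233765])) 5.6667 [ 0.51856256  0.58112355 -0.32163171] 0.04319074259439642 61.00608229637146
[(np.int32(141), array([319., 397.]), array([ 0.5914, -0.2237,  0.2499]))]
```

View pics/w3.png

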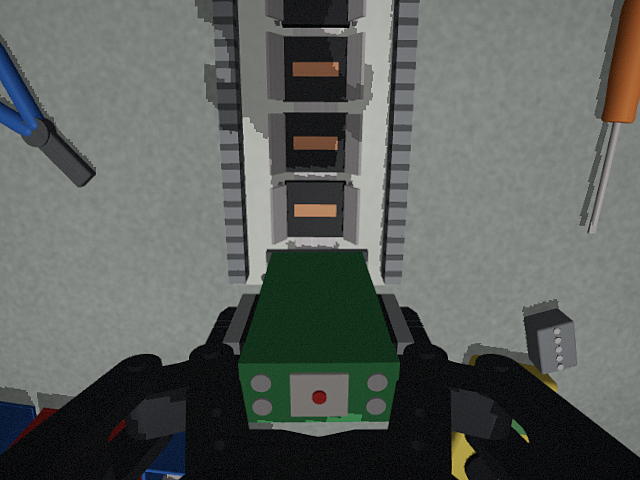

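Run:
```python
from h import *
w=grab("wrist"); s=ctrl.read_state(); print(s["position"],yaw()[0])
b,_=blobs(w,(3,80,80),(22,255,255),60,(250,30,380,240))
for a,c,q in b: print(a,c.round(1),q,ray(w,c,.022).round(4))
print(reddots(w,s["position"][2]+.050,(230,0,420,425)))
```

```text
[ 0.59147634 -0.22276036  0.19996376] 97.13821980852327
655 [313.8  67.6] [291  61  46  15] [[ 0.4839 -0.2384  0.022 ]]
574 [313.3 141.9] [291 136  45  13] [[ 0.5382 -0.2323  0.022 ]]
562 [313.1 209.1] [292 203  43  14] [[ 0.5916 -0.226   0.022 ]]
[(np.int32(140), array([319., 397.]), array([ 0.5917, -0.2222,  0.25  ]))]
```

Request:
drive_tool:
  rows: "0 -0.09 -0.4 0 0 0 1;0 0 -0.5 0 0 0 1;0 0 -0.5 0 0 0 1;0 0 -0.5 0 0 0 1;0 0 -0.4 0 0 0 1;0 0 0 0 0 0 1;0 0 0 0 0 0 1;0 0 0 0 0 0 1"

```text
clock: 6.38
position: [0.5922, -0.2284, 0.1091]
eef_rot: [-0.193, 3.134, 0.0]
force: [0.8, 0.3, -1.0]
opening: 0.0435
grasp_force: 61.0
```

Run:
```python
from h import *
w=grab("wrist"); s=ctrl.read_state(); print(s["position"],yaw()[0],s["force"])
print(reddots(w,s["position"][2]+.050,(230,0,420,425)))
```

```text
[ 0.5923784  -0.22895587  0.10956912] 97.01384987685279 [ 0.17505563 -0.40139391 -1.04807113]
[(np.int32(141), array([319., 397.]), array([ 0.5923, -0.2271,  0.1596]))]
```

Request:
drive_tool:
  rows: "0 0.05 -0.1 0 0 0 1;0 0 -0.1 0 0 0 1;0 0 -0.1 0 0 0 1;0 0 -0.1 0 0 0 1;0 0 -0.1 0 0 0 1;0 0 -0.05 0 0 0 1;0 0 0 0 0 0 1;0 0 0 0 0 0 1"

```text
clock: 7.1
position: [0.5909, -0.2278, 0.086]
eef_rot: [0.19, -3.135, -0.0]
force: [0.1, -0.3, -1.1]
opening: 0.0432
grasp_force: 61.0
```

Request:
drive_tool:
  rows: "0 0 -0.05 0 0 0 1;0 0 -0.05 0 0 0 1;0 0 -0.05 0 0 0 1;0 0 0 0 0 0 1"

```text
clock: 7.43
position: [0.5913, -0.2271, 0.0802]
eef_rot: [-0.19, 3.136, 0.001]
force: [-0.6, 1.7, -0.2]
opening: 0.0431
grasp_force: 61.0
```

Request:
drive_tool:
  rows: "0 0 -0.05 0 0 0 1;0 0 -0.05 0 0 0 1;0 0 -0.05 0 0 0 1;0 0 0 0 0 0 1"

```text
clock: 7.77
position: [0.5916, -0.2275, 0.0742]
eef_rot: [-0.19, 3.135, 0.0]
force: [0.2, 1.9, 1.5]
opening: 0.0431
grasp_force: 61.2
```

Request:
drive_tool:
  rows: "0 0 -0.05 0 0 0 1;0 0 -0.05 0 0 0 1;0 0 -0.05 0 0 0 1;0 0 0 0 0 0 1"

```text
clock: 8.1
position: [0.591, -0.2276, 0.069]
eef_rot: [0.189, -3.135, -0.001]
force: [-1.3, 2.4, 6.8]
opening: 0.0435
grasp_force: 61.9
```

Request:
drive_tool:
  rows: "0 0 -0.04 0 0 0 1;0 0 0 0 0 0 1;0 0 0 0 0 0 1"

```text
clock: 8.35
position: [0.5911, -0.2277, 0.069]
eef_rot: [0.189, -3.136, -0.001]
force: [-3.0, 2.7, 17.9]
opening: 0.0435
grasp_force: 62.9
```

Request:
drive_tool:
  rows: "0 0 -0.04 0 0 0 1;0 0 0 0 0 0 1;0 0 0 0 0 0 1"

```text
clock: 8.6
position: [0.5912, -0.2277, 0.069]
eef_rot: [0.189, -3.136, -0.001]
force: [-4.8, 3.1, 27.2]
opening: 0.043
grasp_force: 63.9
```

Request:
drive_tool:
  rows: "0 0 -0.04 0 0 0 1;0 0 0 0 0 0 1;0 0 0 0 0 0 1"

```text
clock: 8.85
position: [0.5914, -0.2279, 0.0687]
eef_rot: [-0.188, 3.136, 0.001]
force: [-7.3, 3.9, 35.6]
opening: 0.0436
grasp_force: 64.9
```

Run:
```python
from h import *
w=grab("wrist","w4"); s=ctrl.read_state(); print(s["position"],yaw()[0],s["force"])
print(reddots(w,.118,(230,0,420,425)))
grab("scene","s4"); t=grab("top"); print(reddots(t,.118,(445,215,475,245)))
i=cv2.imread("pics/s4.png")[150:320,90:230]; cv2.imwrite("pics/s4c.png",cv2.resize(i,None,fx=3.5,fy=3.5,interpolation=2))
```

```text
[ 0.59141012 -0.22793931  0.06872436] 96.87973769677602 [-7.92060204  4.54613303 35.2626196 ]
[(np.int32(144), array([318.5, 397.9]), array([ 0.5928, -0.2267,  0.118 ]))]
[]
```

View pics/s4c.png

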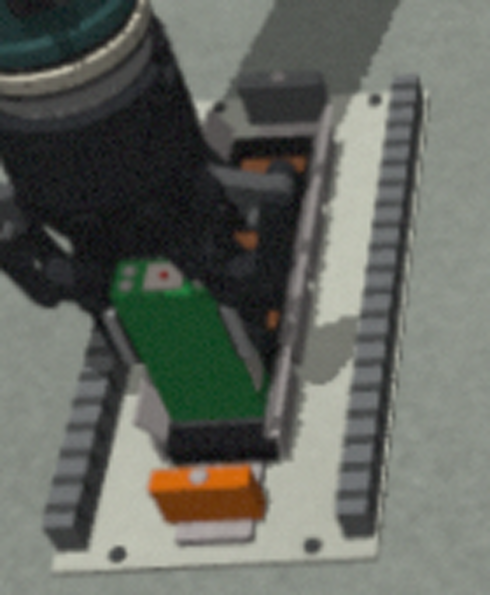

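Request:
drive_tool:
  rows: "0 0 0.12 0 0 0 1;0 0 0 0 0 0 1;0 0 0 0 0 0 0;0 0 0 0 0 0 0;0 0 0 0 0 0 0;0 0 0 0 0 0 0;0 0 0 0 0 0 0;0 0 0 0 0 0 0;0 0 0.4 0 0 0 0;0 0 0.7 0 0 0 0;0 0 0.7 0 0 0 0;0 0 0.7 0 0 0 0;0 0 0.8 0 0 0 0;0 0 0 0 0 0 0"

```text
clock: 10.17
position: [0.5951, -0.2294, 0.2068]
eef_rot: [-0.189, 3.125, -0.007]
force: [1.3, -0.6, 1.0]
opening: 0.0853
grasp_force: 0.0
```

Run:
```python
from h import *
w=grab("wrist","w5"); s=ctrl.read_state(); print(s["position"],yaw()[0],s["force"])
print(reddots(w,.118,(200,0,440,440)))
t=grab("top"); print([r for r in reddots(t,.118,(430,190,520,350)) ])
```

```text
[ 0.59369848 -0.2288701   0.20416731] 96.91220947823513 [-1.41720727 -0.16988749 -0.54485342]
[]
[]
```

View pics/w5.png

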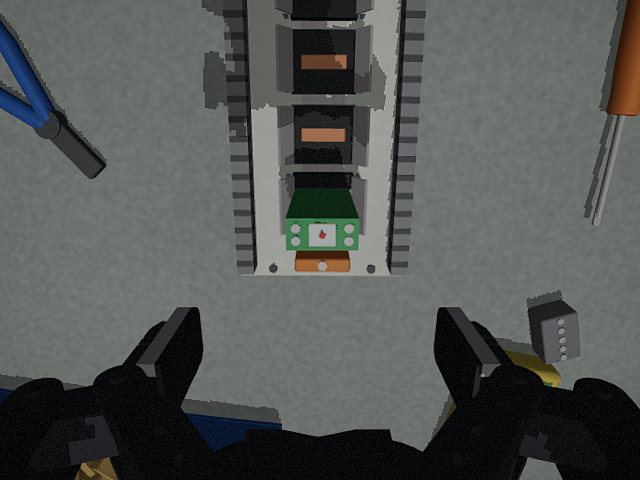

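Request:
drive_tool:
  rows: "-0.0157 0.4 0 0 0 0.037 0;-0.0157 0.7 0 0 0 0.037 0;-0.0157 0.88 0 0 0 0.037 0;-0.0157 0.88 0 0 0 0.037 0;-0.0157 0.88 0 0 0 0.037 0;-0.0157 0.88 0 0 0 0.037 0;-0.0157 0.88 0 0 0 0.037 0;-0.0157 0.88 0 0 0 0.037 0;-0.0157 0.88 0 0 0 0.037 0;-0.0157 0.88 0 0 0 0.037 0;-0.0157 0.88 0 0 0 0.037 0;-0.0157 0.88 0 0 0 0.037 0;-0.0157 0.88 0 0 0 0.037 0;-0.0157 0.5 0 0 0 0.037 0;0 0 0 0 0 0 0;0 0 0 0 0 0 0;0 0 0 0 0 0 0"

```text
clock: 11.68
position: [0.5808, 0.2227, 0.1987]
eef_rot: [0.275, -3.126, 0.003]
force: [-0.3, 0.1, -0.6]
opening: 0.0853
grasp_force: 0.0
```

```bash
sed -i 's/>=30\]/>=8]/' h.py
python3 - <<'E'
from h import *
w=grab("wrist"); s=ctrl.read_state(); print(s["position"],yaw()[0],s["clock"])
print(reddots(w,.102,(270,0,380,440)))
w={**w}
E
```

```text
[0.58129158 0.22180137 0.19906255] 99.9492109034739 11.7333
[(np.int32(31), array([315.1,  53.9]), array([0.4752, 0.2033, 0.102 ])), (np.int32(26), array([315. , 156.2]), array([0.5306, 0.2129, 0.102 ])), (np.int32(21), array([316. , 242.6]), array([0.5832, 0.2227, 0.102 ]))]
```

Request:
drive_tool:
  rows: "0 0 -0.6 0 0 0 0;0 0 -0.6 0 0 0 0;0 0 -0.6 0 0 0 0;0 0 -0.6 0 0 0 0;0 0 -0.6 0 0 0 0;0 0 -0.5 0 0 0 0;0 0 -0.2 0 0 0 0;0 0 0 0 0 0 0;0 0 0 0 0 0 0;0 0 0 0 0 0 1;0 0 0 0 0 0 1;0 0 0 0 0 0 1;0 0 0 0 0 0 1;0 0 0 0 0 0 1;0 0 0 0 0 0 1;0 0 0 0 0 0 1;0 0 0 0 0 0 1"

```text
clock: 13.15
position: [0.5831, 0.2236, 0.0536]
eef_rot: [-0.274, 3.128, 0.001]
force: [-0.7, -1.2, 6.6]
opening: 0.0435
grasp_force: 60.4
```

Run:
```python
from h import *
w=grab("wrist"); s=ctrl.read_state(); print(s["position"],yaw()[0],s["clock"],s["force"])
print(reddots(w,.102,(270,0,380,440)))
```

```text
[0.58305753 0.2236186  0.05356305] 100.0237277783505 13.2 [-0.92685244  0.14043535  5.56673311]
[(np.int32(213), array([308., 207.]), array([0.5308, 0.2129, 0.102 ])), (np.int32(142), array([318.8, 395. ]), array([0.5841, 0.225 , 0.102 ]))]
```

Request:
drive_tool:
  rows: "0 0 0.3 0 0 0 1;0 0 0.6 0 0 0 1;0 0 0.7 0 0 0 1;0 0 0.7 0 0 0 1;0 0 0.7 0 0 0 1;0 0 0.7 0 0 0 1;-0.0802 -0.4 0 0 0 -0.037 1;-0.0802 -0.7 0 0 0 -0.037 1;-0.0802 -0.88 0 0 0 -0.037 1;-0.0802 -0.88 0 0 0 -0.037 1;-0.0802 -0.88 0 0 0 -0.037 1;-0.0802 -0.88 0 0 0 -0.037 1;-0.0802 -0.88 0 0 0 -0.037 1;-0.0802 -0.88 0 0 0 -0.037 1;-0.0802 -0.88 0 0 0 -0.037 1;-0.0802 -0.88 0 0 0 -0.037 1;-0.0802 -0.88 0 0 0 -0.037 1;-0.0802 -0.88 0 0 0 -0.037 1;-0.0802 -0.88 0 0 0 -0.037 1;-0.0802 -0.6 0 0 0 -0.037 1"

```text
clock: 14.87
position: [0.5356, -0.2362, 0.2004]
eef_rot: [0.183, -3.136, 0.003]
force: [0.0, -0.6, -1.1]
opening: 0.0433
grasp_force: 61.0
```

Request:
drive_tool:
  rows: "0 0 -0.4 0 0 0 1;0 0 -0.5 0 0 0 1;0 0 -0.5 0 0 0 1;0 0 -0.5 0 0 0 1;0 0 -0.4 0 0 0 1;0 0 0 0 0 0 1;0 0 0 0 0 0 1;0 0 0 0 0 0 1;0 0 0 0 0 0 1"

```text
clock: 15.62
position: [0.5381, -0.2322, 0.1096]
eef_rot: [-0.189, 3.134, -0.001]
force: [0.3, 0.5, -0.7]
opening: 0.0433
grasp_force: 61.0
```

Run:
```python
from h import *
w=grab("wrist"); s=ctrl.read_state(); print(s["position"],yaw()[0],s["clock"],s["force"])
print(reddots(w,s["position"][2]+.05,(230,0,420,425)))
b,_=blobs(w,(3,80,80),(22,255,255),60,(230,0,400,300))
for a,c,q in b: print(a,c.round(1),q,ray(w,c,.022).round(4))
```

```text
[ 0.53817596 -0.23212124  0.10962157] 96.92218971936167 15.6667 [ 1.19157478 -0.87695128 -0.65248833]
[(np.int32(142), array([319., 395.]), array([ 0.5378, -0.2309,  0.1596]))]
1368 [317.1  48.1] [285  38  65  22] [[ 0.4303 -0.2448  0.022 ]]
1096 [316.1 151.5] [286 143  62  18] [[ 0.4843 -0.2389  0.022 ]]
339 [315.8 237.5] [288 235  57   6] [[ 0.5349 -0.233   0.022 ]]
```

Request:
drive_tool:
  rows: "0 0 -0.1 0 0 0 1;0 0 -0.1 0 0 0 1;0 0 -0.1 0 0 0 1;0 0 -0.1 0 0 0 1;0 0 -0.1 0 0 0 1;0 0 -0.1 0 0 0 1;0 0 -0.1 0 0 0 1;0 0 0 0 0 0 1;0 0 -0.1 0 0 0 1;0 0 0 0 0 0 1"

```text
clock: 16.5
position: [0.538, -0.232, 0.0762]
eef_rot: [-0.189, 3.135, -0.001]
force: [0.2, -0.2, -1.1]
opening: 0.0437
grasp_force: 61.3
```

Request:
drive_tool:
  rows: "0 0 -0.05 0 0 0 1;0 0 -0.05 0 0 0 1;0 0 -0.05 0 0 0 1;0 0 -0.05 0 0 0 1;0 0 0 0 0 0 1;0 0 0 0 0 0 1"

```text
clock: 17.0
position: [0.5374, -0.2318, 0.0695]
eef_rot: [-0.189, 3.136, 0.0]
force: [-1.1, 0.5, 11.2]
opening: 0.0435
grasp_force: 62.0
```

Request:
drive_tool:
  rows: "0 0 -0.06 0 0 0 1;0 0 -0.04 0 0 0 1;0 0 0 0 0 0 1;0 0 0 0 0 0 1"

```text
clock: 17.33
position: [0.5377, -0.2321, 0.0692]
eef_rot: [-0.189, 3.135, 0.001]
force: [-6.7, 2.4, 37.7]
opening: 0.0436
grasp_force: 64.8
```

Request:
drive_tool:
  rows: "0 0 0.1 0 0 0 1;0 0 0 0 0 0 1;0 0 0 0 0 0 0;0 0 0 0 0 0 0;0 0 0 0 0 0 0;0 0 0 0 0 0 0;0 0 0 0 0 0 0;0 0 0 0 0 0 0;0 0 0.4 0 0 0 0;0 0 0.7 0 0 0 0;0 0 0.7 0 0 0 0;0 0 0.7 0 0 0 0;0 0 0.8 0 0 0 0;0 0 0 0 0 0 0;0 0 0 0 0 0 0;0 0 0 0 0 0 0"

```text
clock: 18.67
position: [0.5368, -0.2315, 0.1999]
eef_rot: [0.19, -3.135, -0.001]
force: [0.1, -0.2, -0.4]
opening: 0.0855
grasp_force: 0.0
```

Run:
```python
from h import *
w=grab("wrist"); s=ctrl.read_state(); print(s["position"],yaw()[0],s["force"])
print(reddots(w,.118,(200,0,440,440)))
```

```text
[ 0.53638371 -0.23129714  0.19917435] 96.93442091129931 [-0.25363923 -0.74584552  0.00645185]
[(np.int32(27), array([315.9, 246.7]), array([ 0.5373, -0.2317,  0.118 ])), (np.int32(24), array([312.9, 328.5]), array([ 0.5916, -0.2271,  0.118 ]))]
```

Request:
drive_tool:
  rows: "-0.0134 0.4 0 0 0 0.037 0;-0.0134 0.7 0 0 0 0.037 0;-0.0134 0.88 0 0 0 0.037 0;-0.0134 0.88 0 0 0 0.037 0;-0.0134 0.88 0 0 0 0.037 0;-0.0134 0.88 0 0 0 0.037 0;-0.0134 0.88 0 0 0 0.037 0;-0.0134 0.88 0 0 0 0.037 0;-0.0134 0.88 0 0 0 0.037 0;-0.0134 0.88 0 0 0 0.037 0;-0.0134 0.88 0 0 0 0.037 0;-0.0134 0.88 0 0 0 0.037 0;-0.0134 0.88 0 0 0 0.037 0;-0.0134 0.35 0 0 0 0.037 0;0 0 0 0 0 0 0;0 0 0 0 0 0 0;0 0 0 0 0 0 0"

```text
clock: 20.13
position: [0.5291, 0.2114, 0.1994]
eef_rot: [0.272, -3.128, 0.003]
force: [0.1, -0.1, 0.2]
opening: 0.085
grasp_force: 0.0
```

Run:
```python
from h import *
w=grab("wrist"); s=ctrl.read_state(); print(s["position"],yaw()[0],s["clock"])
print(reddots(w,.102,(270,0,380,440)))
```

```text
[0.52945588 0.21092714 0.19967397] 99.86776878728608 20.1833
[(np.int32(27), array([318.7, 150.8]), array([0.4756, 0.2034, 0.102 ])), (np.int32(26), array([318.7, 241.7]), array([0.531, 0.213, 0.102]))]
```

Green and blue are both centred within 1 mm and at the right spacing. Next is the black module.

Request:
drive_tool:
  rows: "0 0 -0.6 0 0 0 0;0 0 -0.6 0 0 0 0;0 0 -0.6 0 0 0 0;0 0 -0.6 0 0 0 0;0 0 -0.6 0 0 0 0;0 0 -0.5 0 0 0 0;0 0 -0.2 0 0 0 0;0 0 0 0 0 0 0;0 0 0 0 0 0 0;0 0 0 0 0 0 1;0 0 0 0 0 0 1;0 0 0 0 0 0 1;0 0 0 0 0 0 1;0 0 0 0 0 0 1;0 0 0 0 0 0 1;0 0 0 0 0 0 1;0 0 0 0 0 0 1"

```text
clock: 21.6
position: [0.5306, 0.2135, 0.0535]
eef_rot: [-0.274, 3.128, 0.001]
force: [-0.5, -0.8, 6.8]
opening: 0.0434
grasp_force: 60.4
```

Run:
```python
from h import *
w=grab("wrist"); s=ctrl.read_state(); print(s["position"],yaw()[0],s["clock"],s["force"])
print(reddots(w,.102,(270,0,380,440)))
```

```text
[0.53062103 0.21350397 0.05349889] 100.01980132027654 21.65 [ 0.35015393 -1.18331945  6.69212866]
[(np.int32(213), array([311.7, 197.6]), array([0.4759, 0.2033, 0.102 ])), (np.int32(147), array([318.9, 397. ]), array([0.5322, 0.215 , 0.102 ]))]
```

Request:
drive_tool:
  rows: "0 0 0.3 0 0 0 1;0 0 0.6 0 0 0 1;0 0 0.7 0 0 0 1;0 0 0.7 0 0 0 1;0 0 0.7 0 0 0 1;0 0 0.7 0 0 0 1;-0.0821 -0.4 0 0 0 -0.037 1;-0.0821 -0.7 0 0 0 -0.037 1;-0.0821 -0.88 0 0 0 -0.037 1;-0.0821 -0.88 0 0 0 -0.037 1;-0.0821 -0.88 0 0 0 -0.037 1;-0.0821 -0.88 0 0 0 -0.037 1;-0.0821 -0.88 0 0 0 -0.037 1;-0.0821 -0.88 0 0 0 -0.037 1;-0.0821 -0.88 0 0 0 -0.037 1;-0.0821 -0.88 0 0 0 -0.037 1;-0.0821 -0.88 0 0 0 -0.037 1;-0.0821 -0.88 0 0 0 -0.037 1;-0.0821 -0.88 0 0 0 -0.037 1;-0.0821 -0.51 0 0 0 -0.037 1"

```text
clock: 23.32
position: [0.4818, -0.243, 0.2002]
eef_rot: [0.182, -3.135, 0.003]
force: [0.8, 0.1, -1.2]
opening: 0.0435
grasp_force: 61.2
```

Request:
drive_tool:
  rows: "0 0 -0.4 0 0 0 1;0 0 -0.5 0 0 0 1;0 0 -0.5 0 0 0 1;0 0 -0.5 0 0 0 1;0 0 -0.4 0 0 0 1;0 0 0 0 0 0 1;0 0 0 0 0 0 1;0 0 0 0 0 0 1;0 0 0 0 0 0 1"

```text
clock: 24.07
position: [0.4845, -0.2385, 0.1094]
eef_rot: [-0.189, 3.134, -0.001]
force: [-0.7, 0.5, -2.3]
opening: 0.0436
grasp_force: 61.2
```

Run:
```python
from h import *
w=grab("wrist"); s=ctrl.read_state(); print(s["position"],yaw()[0],s["clock"],s["force"])
print(reddots(w,s["position"][2]+.05,(230,300,420,425)))
b,_=blobs(w,(3,80,80),(22,255,255),60,(230,0,400,300))
for a,c,q in b: print(a,c.round(1),q,ray(w,c,.022).round(4))
```

```text
[ 0.48455454 -0.23856106  0.10947498] 96.91986922545611 24.1167 [-0.57117557 -0.42704931 -1.47915201]
[(np.int32(147), array([319.2, 396.8]), array([ 0.4848, -0.2372,  0.1595]))]
1112 [317.1 151.6] [286 143  62  19] [[ 0.4307 -0.2447  0.022 ]]
```

Request:
drive_tool:
  rows: "0 0 -0.1 0 0 0 1;0 0 -0.1 0 0 0 1;0 0 -0.1 0 0 0 1;0 0 -0.1 0 0 0 1;0 0 -0.1 0 0 0 1;0 0 -0.1 0 0 0 1;0 0 -0.1 0 0 0 1;0 0 0 0 0 0 1;0 0 -0.1 0 0 0 1;0 0 -0.05 0 0 0 1;0 0 -0.05 0 0 0 1;0 0 -0.05 0 0 0 1;0 0 -0.05 0 0 0 1;0 0 0 0 0 0 1;0 0 0 0 0 0 1"

```text
clock: 25.37
position: [0.484, -0.2381, 0.0694]
eef_rot: [-0.19, 3.136, 0.001]
force: [-1.5, 0.8, 11.1]
opening: 0.0435
grasp_force: 62.2
```

Request:
drive_tool:
  rows: "0 0 -0.06 0 0 0 1;0 0 -0.04 0 0 0 1;0 0 0 0 0 0 1;0 0 0 0 0 0 1"

```text
clock: 25.7
position: [0.4841, -0.2389, 0.0687]
eef_rot: [-0.188, 3.135, -0.0]
force: [-7.1, 1.8, 39.6]
opening: 0.0436
grasp_force: 65.1
```

Request:
drive_tool:
  rows: "0 0 0.1 0 0 0 1;0 0 0 0 0 0 1;0 0 0 0 0 0 0;0 0 0 0 0 0 0;0 0 0 0 0 0 0;0 0 0 0 0 0 0;0 0 0 0 0 0 0;0 0 0 0 0 0 0;0 0 0.4 0 0 0 0;0 0 0.7 0 0 0 0;0 0 0.7 0 0 0 0;0 0 0.7 0 0 0 0;0 0 0.8 0 0 0 0;0 0 0 0 0 0 0;0 0 0 0 0 0 0;0 0 0 0 0 0 0"

```text
clock: 27.03
position: [0.4834, -0.2379, 0.2]
eef_rot: [0.19, -3.135, -0.001]
force: [1.4, -0.6, 1.1]
opening: 0.0853
grasp_force: 0.0
```

Run:
```python
from h import *
w=grab("wrist"); s=ctrl.read_state(); print(s["position"],yaw()[0],s["force"])
print(reddots(w,.118,(200,0,440,440)))
```

```text
[ 0.48299961 -0.23765641  0.1993072 ] 96.93374477336177 [ 0.82750854  0.40058809 -1.1266725 ]
[(np.int32(29), array([315.9, 247.2]), array([ 0.4842, -0.238 ,  0.118 ])), (np.int32(24), array([315.8, 328.2]), array([ 0.5378, -0.2317,  0.118 ])), (np.int32(20), array([313. , 399.1]), array([ 0.5921, -0.2271,  0.118 ]))]
```

Request:
drive_tool:
  rows: "-0.0154 0.4 0 0 0 0.037 0;-0.0154 0.7 0 0 0 0.037 0;-0.0154 0.88 0 0 0 0.037 0;-0.0154 0.88 0 0 0 0.037 0;-0.0154 0.88 0 0 0 0.037 0;-0.0154 0.88 0 0 0 0.037 0;-0.0154 0.88 0 0 0 0.037 0;-0.0154 0.88 0 0 0 0.037 0;-0.0154 0.88 0 0 0 0.037 0;-0.0154 0.88 0 0 0 0.037 0;-0.0154 0.88 0 0 0 0.037 0;-0.0154 0.88 0 0 0 0.037 0;-0.0154 0.88 0 0 0 0.037 0;-0.0154 0.27 0 0 0 0.037 0;0 0 0 0 0 0 0;0 0 0 0 0 0 0;0 0 0 0 0 0 0"

```text
clock: 28.5
position: [0.4747, 0.2014, 0.1993]
eef_rot: [0.271, -3.128, 0.003]
force: [-0.9, -0.4, 0.4]
opening: 0.0855
grasp_force: 0.0
```

Run:
```python
from h import *
w=grab("wrist"); s=ctrl.read_state(); print(s["position"],yaw()[0],s["clock"])
print(reddots(w,.102,(270,0,380,440)))
```

```text
[0.4749568  0.20118717 0.19957962] 99.84143982244161 28.55
[(np.int32(25), array([319.3, 241.1]), array([0.4761, 0.2033, 0.102 ]))]
```

Request:
drive_tool:
  rows: "0 0 -0.6 0 0 0 0;0 0 -0.6 0 0 0 0;0 0 -0.6 0 0 0 0;0 0 -0.6 0 0 0 0;0 0 -0.6 0 0 0 0;0 0 -0.5 0 0 0 0;0 0 -0.2 0 0 0 0;0 0 0 0 0 0 0;0 0 0 0 0 0 0;0 0 0 0 0 0 1;0 0 0 0 0 0 1;0 0 0 0 0 0 1;0 0 0 0 0 0 1;0 0 0 0 0 0 1;0 0 0 0 0 0 1;0 0 0 0 0 0 1;0 0 0 0 0 0 1"

```text
clock: 29.97
position: [0.4759, 0.204, 0.0534]
eef_rot: [-0.274, 3.128, 0.001]
force: [0.3, -0.1, 6.5]
opening: 0.043
grasp_force: 59.8
```

Run:
```python
from h import *
w=grab("wrist"); s=ctrl.read_state(); print(s["position"],yaw()[0],s["clock"],s["force"])
print(reddots(w,.102,(270,0,380,440)))
```

```text
[0.47591132 0.20398021 0.05339   ] 100.02293949837646 30.0167 [-0.72322818 -1.27881173  6.37081123]
[(np.int32(141), array([318.8, 396.2]), array([0.4772, 0.2054, 0.102 ]))]
```

Request:
drive_tool:
  rows: "0 0 0.3 0 0 0 1;0 0 0.6 0 0 0 1;0 0 0.7 0 0 0 1;0 0 0.7 0 0 0 1;0 0 0.7 0 0 0 1;0 0 0.7 0 0 0 1;-0.0804 -0.4 0 0 0 -0.037 1;-0.0804 -0.7 0 0 0 -0.037 1;-0.0804 -0.88 0 0 0 -0.037 1;-0.0804 -0.88 0 0 0 -0.037 1;-0.0804 -0.88 0 0 0 -0.037 1;-0.0804 -0.88 0 0 0 -0.037 1;-0.0804 -0.88 0 0 0 -0.037 1;-0.0804 -0.88 0 0 0 -0.037 1;-0.0804 -0.88 0 0 0 -0.037 1;-0.0804 -0.88 0 0 0 -0.037 1;-0.0804 -0.88 0 0 0 -0.037 1;-0.0804 -0.88 0 0 0 -0.037 1;-0.0804 -0.88 0 0 0 -0.037 1;-0.0804 -0.43 0 0 0 -0.037 1"

```text
clock: 31.68
position: [0.4284, -0.2496, 0.1999]
eef_rot: [0.181, -3.136, 0.004]
force: [0.5, 0.5, -1.3]
opening: 0.0434
grasp_force: 61.4
```

Request:
drive_tool:
  rows: "0 0 -0.4 0 0 0 1;0 0 -0.5 0 0 0 1;0 0 -0.5 0 0 0 1;0 0 -0.5 0 0 0 1;0 0 -0.4 0 0 0 1;0 0 0 0 0 0 1;0 0 0 0 0 0 1;0 0 0 0 0 0 1;0 0 0 0 0 0 1"

```text
clock: 32.43
position: [0.4307, -0.2449, 0.1092]
eef_rot: [-0.189, 3.134, -0.001]
force: [-0.1, -0.3, -1.0]
opening: 0.0437
grasp_force: 61.3
```

Run:
```python
from h import *
w=grab("wrist"); s=ctrl.read_state(); print(s["position"],yaw()[0],s["clock"],s["force"])
print(reddots(w,s["position"][2]+.05,(230,300,420,425)))
```

```text
[ 0.43081169 -0.24494176  0.10929275] 96.92040679374807 32.4833 [-0.11958219  0.33487594 -1.34508629]
[(np.int32(139), array([318.9, 396.3]), array([ 0.4308, -0.2436,  0.1593]))]
```

Request:
drive_tool:
  rows: "0 0 -0.1 0 0 0 1;0 0 -0.1 0 0 0 1;0 0 -0.1 0 0 0 1;0 0 -0.1 0 0 0 1;0 0 -0.1 0 0 0 1;0 0 -0.1 0 0 0 1;0 0 -0.1 0 0 0 1;0 0 0 0 0 0 1;0 0 -0.1 0 0 0 1;0 0 -0.05 0 0 0 1;0 0 -0.05 0 0 0 1;0 0 -0.05 0 0 0 1;0 0 -0.05 0 0 0 1;0 0 0 0 0 0 1;0 0 0 0 0 0 1"

```text
clock: 33.73
position: [0.4302, -0.2444, 0.0693]
eef_rot: [-0.19, 3.136, 0.001]
force: [-1.4, 1.2, 12.3]
opening: 0.0435
grasp_force: 62.4
```

Request:
drive_tool:
  rows: "0 0 -0.06 0 0 0 1;0 0 -0.04 0 0 0 1;0 0 0 0 0 0 1;0 0 0 0 0 0 1"

```text
clock: 34.07
position: [0.4303, -0.2453, 0.0687]
eef_rot: [-0.189, 3.135, -0.001]
force: [-7.0, 1.5, 47.2]
opening: 0.0437
grasp_force: 66.2
```

Request:
drive_tool:
  rows: "0 0 0.1 0 0 0 1;0 0 0 0 0 0 1;0 0 0 0 0 0 0;0 0 0 0 0 0 0;0 0 0 0 0 0 0;0 0 0 0 0 0 0;0 0 0 0 0 0 0;0 0 0 0 0 0 0;0 0 0.4 0 0 0 0;0 0 0.7 0 0 0 0;0 0 0.7 0 0 0 0;0 0 0.7 0 0 0 0;0 0 0.8 0 0 0 0;0 0 0 0 0 0 0;0 0 0 0 0 0 0;0 0 0 0 0 0 0"

```text
clock: 35.4
position: [0.4298, -0.2443, 0.2]
eef_rot: [0.19, -3.135, -0.001]
force: [0.6, 0.1, -0.5]
opening: 0.0853
grasp_force: 0.0
```

Request:
drive_tool:
  rows: "0 0.4 0 0 0 0 0;0 0.7 0 0 0 0 0;0 0.8 0 0 0 0 0;0 0.8 0 0 0 0 0;0 0.8 0 0 0 0 0;0 0.8 0 0 0 0 0;0 0.6 0 0 0 0 0;0 0 0 0 0 0 0;0 0 0 0 0 0 0"

```text
clock: 36.15
position: [0.4292, -0.0471, 0.199]
eef_rot: [0.196, -3.132, -0.001]
force: [0.4, 0.3, -0.6]
opening: 0.0855
grasp_force: 0.0
```

Run:
```python
from h import *
s=ctrl.read_state(); print(s["position"],s["clock"],s["force"])
t=grab("top","t9"); grab("scene","s9")
a=cv2.imread("pics/s9.png")[130:320,90:320]; b=cv2.imread("pics/t9.png")[185:365,400:520]
a=cv2.resize(a,None,fx=2.2,fy=2.2,interpolation=2);b=cv2.resize(b,None,fx=2.3,fy=2.3,interpolation=2)
o=np.zeros((430,a.shape[1]+b.shape[1],3),np.uint8);o[:a.shape[0],:a.shape[1]]=a;o[:b.shape[0],a.shape[1]:]=b
cv2.imwrite("pics/fin.png",o);print(o.shape)
```

```text
[ 0.42915572 -0.04709439  0.19898138] 36.15 [ 0.38635374  0.31281035 -0.57247686]
(430, 782, 3)
```

View pics/fin.png

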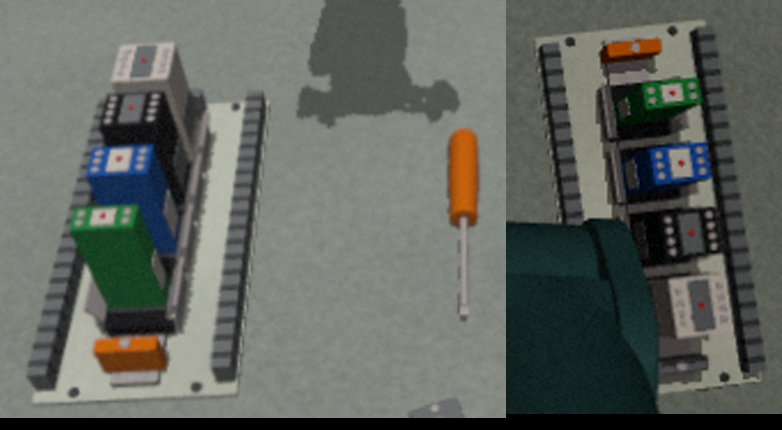

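Run:
```python
from h import *
t=grab("top");s=grab("scene")
for P in [(.5918,-.2265),(.538,-.232),(.4843,-.2385),(.4305,-.245)]:
    r=[]
    for d,w in((t,7),(s,7)):
        u,v=proj(d,[(*P,.118)])[0].round().astype(int)
        i=d["img"].astype(int);e=i[...,0]-np.maximum(i[...,1],i[...,2])
        p=e[v-w:v+w+1,u-w:u+w+1].clip(15)-15;y,x=np.mgrid[v-w:v+w+1,u-w:u+w+1]
        r.append((x*p).sum()/p.sum());r.append((y*p).sum()/p.sum())
    zs=np.arange(.10,.14,.0005)
    e=[np.linalg.norm(ray(t,r[:2],z)-ray(s,r[2:],z)) for z in zs];k=int(np.argmin(e));print(zs[k],e[k],ray(t,r[:2],zs[k]).round(4))
```

```text
0.12100000000000002 0.0008782575985262762 [[ 0.5907 -0.2271  0.121 ]]
0.12100000000000002 0.000802931223232893 [[ 0.5371 -0.2318  0.121 ]]
0.12150000000000002 0.000805476121698685 [[ 0.484  -0.2376  0.1215]]
0.12100000000000002 0.0009630929254990122 [[ 0.43   -0.2443  0.121 ]]
```

```bash
python3 -c "
from bench import ctrl
print(ctrl.finish_job())"
```

```text
the job is handed in; nothing more can be done
None
```

I handed the job in at about 36 s: all four modules are in the clips in size order from the orange stop (green, blue, black, white). By the last measurements each is within about 2 mm of its clip centre. Each stopped solid at home height under about 35–47 N, more than the 10–20 N stated, and the screwdriver was not touched.

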